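# Open a push-and-turn safety bottle in the bench holder

## Robot

A 7-joint arm with a two-finger parallel gripper is mounted at the origin on a cart in front of the work surface, level with it; the furniture and walls round the work are solid. World frame = base frame: x ahead of the robot, y to its left, z up, the work surface at z = 0. Lengths are in mm, angles in rad, forces in N, time in s.
With the tool pointing down it reaches from about 425 to 950 mm from the base axis. Payload 4.7 kg.
Tool frame: the origin (TCP) lies on the mounting face of the last link; the fingertips stand 173 mm ahead of it and the grasp point (between the pads) lies 155 mm ahead of it (env.grip_depth is the z of the grasp point in the tool frame, in mm); z points along the fingers, y is the direction in which the jaws open and shut (so a half turn about z gives the same grasp; the last joint's range is limited). The gripper opens to 85 mm and grips with 20 to 120 N. Pads are 22 mm wide; open, the fingers measure 114 mm over their backs; the gripper's body (76 mm by 85 mm) begins 54 mm behind the grasp point. The pads swing forward as they close: fully open they stand 13 mm farther back than shut.
Start: joints at [1.094, 0.469, -0.049, 1.532, 0.024, 1.141, -0.082], TCP at [292.298, -608.434, 404.735] pointing down, gripper open.
Joint ranges: [-2.59, 2.59], [-0.33, 1.99], [-1.39, 1.29], [0.1, 2.45], [-1.04, 4.18], [0.21, 1.99], [-2.66, 2.66]. Speed limits (rad/s): [2.57, 2.57, 3.14, 3.14, 3.14, 3.14, 3.14].

## Interface

Orientations are given as a unit quaternion [x, y, z, w].
In Python, from station import env, camera, camera_params, regions_of, landmark_of gives the robot as it stands. The module is installed in compiled form; this text tells all that it offers.
- The arm moves only by the tool carry_out, never from a script. Its argument "steps" is text: rows parted by semicolons, each of 6 numbers parted by spaces: the shift along the tool's x, y, z in units of 0.5 m (1.0 is 0.5 m), then the turn, a rotation vector about the tool's x, y, z in units of 90 degrees (1.0 is 90 degrees). In form: x y z ax ay az; .... A call has 1 to 5 rows; each row is the pose to reach, as a shift and turn from the pose measured when the call began, along the tool's axes at that moment; what a row does not reach only later rows make up. A row lasts 1/8 s, in which the tool goes at most 62.5 mm and 10.7 degrees, less where a joint would pass 70% of its speed; a pose out of reach is approached as far as the arm can. A call with a number of a shift or a turn outside -1 to 1 is refused whole. A call with a gripper value outside its range is refused whole. "fingers" is the opening in per cent of the stroke, from 0 (shut) to 100 (fully open), set as the call begins (left out, the last holds). The fingers move at their own pace and stop on an object; "force" is the grip in N (left out, the last holds). Time passes only in rows, so rows that repeat a pose let the fingers close. It gives the time, the measured TCP pose, the force and the opening at its end, in the units of the state.
- env.get_obs(): the state, without advancing time (a new reading comes with each control period).
- camera(name): name is "side" or "top" or "wrist"; returns the picture (384x512x3 uint8, blue, green, red); there is no depth.
- camera_params(name): a dict with "fx", "fy", "cx", "cy" (pixels), "T" (4x4, takes a point from camera to world coordinates). Camera axes: x right, y down, z forward; pixel columns grow to the right and rows downward; lengths in mm; the calibration is good to about 2 mm. A picture is of the moment at which its call begins: read the wrist's pose just before it. camera_params takes no time and is no camera call; for the wrist camera it gives the pose at the moment of the call.
- env.finish_job(): hands the job in, once; it reports no verdict.
Trained networks look in the newest picture that a camera, given by its name, has taken for a name from the list of things; names that differ only in an ending like _2 or _b are one class to them, and where a whole thing is asked for, a point or a joint stands for the part that bears it (a point fixed in the world has none). Each returns a list of dicts, best first, with "conf" (0 to 1); they miss things now and then, are a little off and sometimes report something else, mostly with a low value. They report only what shows in the picture. A call takes as long as a camera call. They do not tell look-alikes from the thing itself.
- regions_of(camera, thing): "region" (384x512 bool, what is visible of it) and "extent" ([left, top, right, bottom] in pixels, round what is visible of it).
- landmark_of(camera, thing): "location" ([column, row] in pixels: a listed point, or the origin of a listed thing).
The state is a dict: "time": time; "qpos": joint angles; "joint_vel": joint speeds; "joint_efforts": joint torques, N m; "position": TCP position; "eef_rot": TCP orientation; "ft_force": force on the tool from outside, world axes, zero at the start; "wrist_torque": the same for the moment, N m; "finger_gap": opening from 0.0 (shut) to 1.0 (fully open).
Only numpy, scipy, OpenCV 4.12 (cv2) and the standard library are available. Lean on these libraries where they do the work, as an engineer would, in place of code of your own. Each camera call takes 0.05 s, during which the arm holds its last target.

## Task

Three look-alike square white reagent bottles with blue push-and-turn safety caps stand on the worktop; take the one whose size fits the square socket of the grey bench holder and set it right down in the socket, so that the bottle cannot turn. Then push its cap down against the spring, turn it anticlockwise (seen from above) while it is down, lift it off, and finish still holding the cap level in the gripper, a few centimetres clear straight above the open bottle. Leave the bottle seated in the holder, and do not disturb the other two bottles, the reagent jar or the clear cuvette.

Things in the scene. Friction and masses are not known exactly. Their poses are not given: they have to be found in the camera images.
- bottle_mid_center (a point): Centre (56 mm above the underside) of the middle-sized square white bottle with teal band, the one that fits the socket. Body 52 x 52 mm, 84 mm high; shoulder to 92 mm. Loose, 0.2 to 0.33 kg. x, y square to its faces, z up. Can be carried by its closed cap (which holds it, with about 0.1 rad of play in turn) or by the body.
- cap_center (a point): Centre of that bottle's blue round ribbed safety cap, 46 mm across, 25 mm high, z up, 0.045 kg; it may be gripped firmly (60 N). Closed, this point is 55.5 mm above the bottle's centre point, axes parallel to the bottle's, top 124 mm above the underside. Lugs inside it, pushed up by a sprung disc, sit in pockets on the neck: pulling or turning without pushing does not open it.
- bottle_small_center (a point): Centre (48 mm above the underside) of the small look-alike bottle, 40 x 40 mm, 95 mm high with its cap; too small for the socket (it would spin in it). Leave it alone.
- bottle_large_center (a point): Centre (76 mm above the underside) of the large look-alike bottle, 64 x 64 mm, 153 mm high with its cap; too large for the socket. Leave it alone.
- socket (a point): Centre of the floor of the square socket in the grey bench holder fixed to the worktop. Floor 8 mm above the worktop; socket 56 x 56 mm (2 mm clearance a side); walls go up 32 mm from the floor, then flare out 6 mm a side to a rim 40 mm above the floor; flange 116 x 116 mm. x, y square to the walls; the bottle fits in any of four quarter turns.
- reagent_jar_6: Round white reagent jar with a red band, 66 mm across, 125 mm high, origin at the centre of its underside. Leave it alone.
- cuvette: Clear square sample cuvette, 23 x 23 x 102 mm, standing upright, origin at the centre of its underside. Leave it alone.
- bottle_mouth (a point): Centre of the mouth of the middle-sized bottle's round neck (28 mm across), 112 mm above its underside. The cap starts to move down on it at about 5 N, goes down 5.5 mm to a hard stop (12 N). Held down 3 to 4.5 mm (about 10 N), it turns anticlockwise seen from above; 0.70 to 1.40 rad from closed (best 1.05) it is free and lifts straight off. Clockwise is blocked.
Mind the look-alikes: they are no part of the job. Leave any orange or purple look-alike of the part that bears bottle_mid_center alone.

How it is judged (in metres and radians):
On the way, in this order (a step that is already met when the one before it is completed fails the run):
1. with the middle-sized bottle right down in the socket, its closed cap is pushed down at least 2 mm (horizontal distance between bottle_mid_center and socket below 0.006 m and z of bottle_mid_center in the frame of socket below 0.059 m and z of cap_center in the frame of bottle_mid_center below 0.0535 m and angle between the x axis of cap_center and the x axis of bottle_mid_center, either way round below 0.25 rad), for 0.05 s.
2. the cap, still down on the neck, is turned at least 0.6 rad on the seated bottle (z of bottle_mid_center in the frame of socket below 0.059 m and z of cap_center in the frame of bottle_mid_center below 0.0655 m and angle between the x axis of cap_center and the x axis of bottle_mid_center, either way round above 0.6 rad), for 0.05 s.
At the end, for the whole second after the job is handed in: The middle-sized bottle stands upright on the floor of the socket (within 3 mm of the floor, 6 mm of its centre), and the gripper holds its cap still, level within 20 degrees, over the bottle (within 30 mm sideways) with the cap's lower rim 10 to 140 mm above the mouth, touching the bottle no more (horizontal distance between bottle_mid_center and socket below 0.006 m and z of bottle_mid_center in the frame of socket below 0.059 m and angle between bottle_mid_center's own z axis and vertical below 0.08 rad and z of cap_center in the frame of bottle_mid_center between 0.0785 and 0.2085 m and horizontal distance between cap_center and bottle_mid_center below 0.03 m and angle between cap_center's own z axis and vertical below 0.35 rad and contact force between cap and the fingers above 1 N and contact force between cap and bottle_mid below 0.05 N and linear speed of cap below 0.03 m/s); the arm keeps its last pose, push and grip.
It fails at once if the small or the large bottle moved more than 25 mm or was tipped (distance of any of bottle_small_center, bottle_large_center from where it was at the start of the episode above 0.025 m or angle between any of bottle_small_center, bottle_large_center's own z axis and vertical above 0.4 rad).
It fails at once if the reagent jar or the cuvette moved more than 25 mm or was tipped (distance of any of reagent_jar_6, cuvette from where it was at the start of the episode above 0.025 m or angle between any of reagent_jar_6, cuvette's own z axis and vertical above 0.4 rad).
It also fails if it takes over 51 s, if anything falls off the work surface, if the arm or the gripper's body presses on something with over 40 N, if the wrist force passes 120 N, or if a joint passes its speed limit or range.

## Working session

There is one attempt and no reset: what is moved stays moved. The work goes in short steps, Python scripts to look and compute and a tool call to move; the robot and the scene stay as the last step left them, time stands still between calls to the robot, and variables do not carry over. Pictures are saved under pics/ and viewed, and the job is handed in when it is done.

Besides the shell and the picture viewer there is one more tool, called after "Request:" as name(argument=value, ...) on one line, values as JSON. carry_out: Moves the arm, as the interface text tells. Its arguments: {"type":"object","properties":{"steps":{"type":"string"},"fingers":{"type":"number"},"force":{"type":"number"}},"required":["steps"]}

```bash
ls; mkdir -p pics; python3 - <<'E'
from station import env,camera,camera_params
import cv2,numpy as np
o=env.get_obs();print(o)
for n in ("side","top"):
    cv2.imwrite(f"pics/{n}0.png",camera(n)); p=camera_params(n);print(n,p["fx"],p["cx"],p["cy"]);print(np.round(p["T"],3))
E
```

```text
pics
{'time': 0.0, 'qpos': array([ 1.09409838,  0.4694359 , -0.04861534,  1.53368625,  0.02407881,
        1.14102935, -0.08230926]), 'joint_vel': array([-1.09198001e-04, -1.33268813e-04,  5.90381262e-04,  1.60632066e-03,
       -1.76877736e-04, -1.15405542e-05,  3.80011554e-04]), 'joint_efforts': array([-4.61912223e-04, -5.10322881e+01, -4.70744655e-02, -2.37711436e+01,
        1.05640112e-02,  7.56708527e-03, -2.20843316e-05]), 'position': array([ 292.18719114, -608.20639047,  403.66814173]), 'eef_rot': array([ 9.75035185e-01,  2.22048225e-01, -2.41303748e-04, -9.57127956e-04]), 'ft_force': array([ 0.01519604,  0.1170778 , -0.64861818]), 'wrist_torque': array([-0.0146188 , -0.00429548,  0.01709087]), 'finger_gap': 1.001121621100027}
side 382.8543867745305 259.0407100294866 188.78524491011464
[[-8.68000e-01 -2.07000e-01  4.52000e-01  8.81020e+01]
 [-4.97000e-01  3.45000e-01 -7.97000e-01  7.71011e+02]
 [ 9.00000e-03 -9.16000e-01 -4.02000e-01  5.21167e+02]
 [ 0.00000e+00  0.00000e+00  0.00000e+00  1.00000e+00]]
top 480.6252292384516 257.0539728112549 187.77013127370216
[[ 2.490000e-01 -8.580000e-01  4.490000e-01 -1.941030e+02]
 [-9.690000e-01 -2.190000e-01  1.170000e-01 -2.194140e+02]
 [-2.000000e-03 -4.640000e-01 -8.860000e-01  1.544796e+03]
 [ 0.000000e+00  0.000000e+00  0.000000e+00  1.000000e+00]]
```

View pics/side0.png

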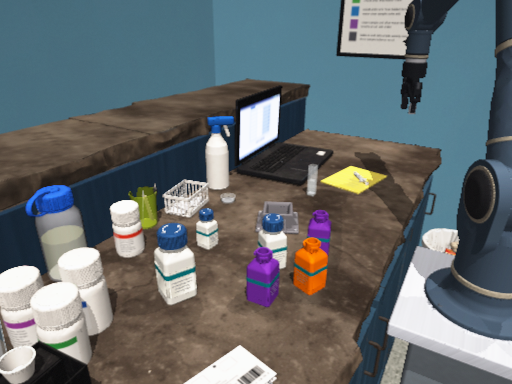

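View pics/top0.png

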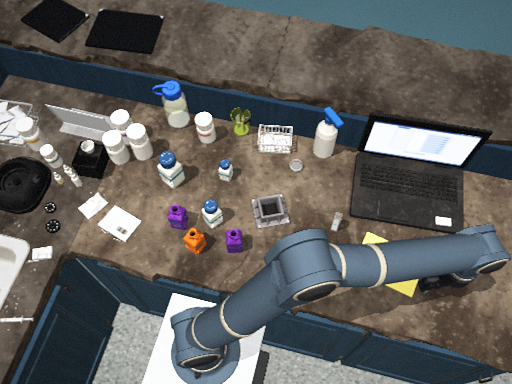

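```bash
cat > h.py <<'E'
from station import env,camera,camera_params,regions_of,landmark_of
import cv2,numpy as np
from scipy.spatial.transform import Rotation as R
def ray(n,uv,p=None):
    p=p or camera_params(n);T=p["T"]
    d=T[:3,:3]@np.array([(uv[0]-p["cx"])/p["fx"],(uv[1]-p["cy"])/p["fy"],1]);return T[:3,3],d/np.linalg.norm(d)
def atz(n,uv,z,p=None):
    o,d=ray(n,uv,p);return o+d*(z-o[2])/d[2]
def proj(n,X,p=None):
    p=p or camera_params(n);T=p["T"];c=T[:3,:3].T@(np.asarray(X,float)-T[:3,3]);return np.array([p["fx"]*c[0]/c[2]+p["cx"],p["fy"]*c[1]/c[2]+p["cy"]])
E
python3 - <<'E'
from h import *
hz=dict(bottle_mid_center=56,cap_center=111.5,bottle_small_center=48,bottle_large_center=76,socket=8,reagent_jar_6=0,cuvette=0)
for n in("top","side"):
  for k,z in hz.items():
    for r in landmark_of(n,k)[:4]: print(n,k,np.round(r["location"],1),round(r["conf"],2),np.round(atz(n,r["location"],z)))
E
```

```text
top bottle_mid_center [176. 218.] 0.84 [380. 215.  56.]
top bottle_mid_center [210.6 211.1] 0.73 [434. 109.  56.]
top bottle_mid_center [231.5 236.6] 0.67 [362.  14.  56.]
top bottle_mid_center [196.5 239.6] 0.65 [323. 124.  56.]
top cap_center [209.6 208.1] 0.71 [420. 103. 112.]
top bottle_small_center [225.  170.3] 0.59 [604. 107.  48.]
top bottle_large_center [170.1 171.9] 0.66 [535. 286.  76.]
top socket [268.4 211.8] 0.98 [502. -79.   8.]
top reagent_jar_6 [208.6 135.5] 0.73 [762. 222.   0.]
top cuvette [334.9 226. ] 0.63 [ 510. -315.    0.]
side bottle_mid_center [272.8 240.7] 0.96 [435.  92.  56.]
side bottle_mid_center [264.3 274.6] 0.78 [390. 215.  56.]
side bottle_mid_center [309.5 263.8] 0.75 [326. 134.  56.]
side bottle_mid_center [319.2 233.7] 0.64 [355.   7.  56.]
side cap_center [274.1 219.6] 0.54 [434.  91. 112.]
side bottle_small_center [208.4 229.2] 0.85 [604. 113.  48.]
side bottle_large_center [174.6 260.2] 0.96 [556. 289.  76.]
side socket [272.6 222.3] 0.67 [517. -64.   8.]
side reagent_jar_6 [132.1 249.4] 0.82 [758. 224.   0.]
side reagent_jar_6 [273.9 218.2] 0.75 [ 532. -101.    0.]
side cuvette [312.6 194.5] 0.65 [ 500. -312.    0.]
```

The real bottle is the white one at about (434, 98); the socket is near (505, -73). The orange and purple ones are decoys. I'll move over the bottle for a wrist view.

```bash
cat >> h.py <<'E'
def yawR(phi): # tool down, tool y (jaw) at world angle phi (rad)
    y=np.array([np.cos(phi),np.sin(phi),0]);z=np.array([0,0,-1.]);x=np.cross(y,z);return R.from_matrix(np.c_[x,y,z])
def state():
    o=env.get_obs();r=R.from_quat(o["eef_rot"]);y=r.as_matrix()[:,1]
    print("t",round(o["time"],2),"pos",np.round(o["position"],1),"yaw",round(np.arctan2(y[1],y[0]),4),"gap",round(o["finger_gap"],3),"ft",np.round(o["ft_force"],1),"tq",np.round(o["wrist_torque"],2),"q",np.round(o["qpos"],2));return o
def go(*wps): # (x,y,z of TCP, yaw)
    o=env.get_obs();p=o["position"];r=R.from_quat(o["eef_rot"])
    for x,y,z,f in wps:
        s=r.inv().apply(np.array([x,y,z])-p)/500; a=(r.inv()*yawR(f)).as_rotvec()/(np.pi/2)
        print(" ".join(f"{v:.4f}" for v in [*s,*a]))
E
python3 - <<'E'
from h import *
state();go((400,-430,404,-1.0),(520,-200,404,-.4))
E
```

```text
t 0.8 pos [ 292.3 -608.4  404.8] yaw -1.123 gap 1.003 ft [-0.4 -0.3 -0.6] tq [-0.03 -0.03 -0.04] q [ 1.09  0.47 -0.05  1.53  0.02  1.14 -0.08]
0.3487 -0.2284 0.0015 0.0001 -0.0000 -0.0783
0.7642 -0.5391 0.0015 0.0001 0.0000 -0.4603
```

Request:
carry_out(steps="0.764 -0.539 0 0 0 -0.46;0.764 -0.539 0 0 0 -0.46;0.764 -0.539 0 0 0 -0.46;0.764 -0.539 0 0 0 -0.46;0.764 -0.539 0 0 0 -0.46", fingers=100, force=60)

```text
time: 1.42
position: [445.1, -333.7, 405.1]
eef_rot: [0.833, 0.553, 0.0, 0.001]
ft_force: [1.0, 0.5, -0.0]
finger_gap: 0.999
```

```bash
python3 - <<'E'
from h import *
state();go((520,-200,404,-.4),(460,-40,404,-0.1),(500,40,404,0.1))
E
```

```text
t 1.43 pos [ 445.1 -333.7  405.1] yaw -0.3999 gap 0.999 ft [ 1.   0.5 -0. ] tq [ 0.   -0.09  0.04] q [ 0.82  0.29 -0.31  1.81  0.1   1.06  0.07]
0.3046 0.0338 0.0022 0.0007 0.0001 0.0001
0.5527 -0.2013 0.0019 0.0007 0.0002 -0.1909
0.7312 -0.1899 0.0019 0.0007 0.0003 -0.3182
```

Request:
carry_out(steps="0.731 -0.19 0.002 0 0 -0.32;0.731 -0.19 0.002 0 0 -0.32;0.731 -0.19 0.002 0 0 -0.32;0.731 -0.19 0.002 0 0 -0.32;0.731 -0.19 0.002 0 0 -0.32")

```text
time: 2.05
position: [490.1, -24.5, 404.5]
eef_rot: [0.67, 0.742, 0.0, 0.001]
ft_force: [0.2, 0.8, 1.3]
finger_gap: 0.999
```

```bash
python3 - <<'E'
from h import *
state();cv2.imwrite("pics/w1.png",camera("wrist"));p=camera_params("wrist")
print(p["fx"],np.round(p["T"],3))
for k,z in dict(bottle_mid_center=56,cap_center=111.5,socket=8).items():
    for r in landmark_of("wrist",k)[:4]: print(k,np.round(r["location"],1),round(r["conf"],2),np.round(atz("wrist",r["location"],z,p)))
go((500,40,404,.1),(450,50,404,.1))
E
```

```text
t 2.05 pos [490.1 -24.5 404.5] yaw 0.1022 gap 0.999 ft [0.2 0.8 1.3] tq [-0.07 -0.08 -0.04] q [ 0.47  0.22 -0.58  1.93  0.14  1.03 -0.07]
271.86216342849394 [[ 9.93000e-01  1.09000e-01  3.80000e-02  4.83555e+02]
 [ 1.15000e-01 -9.52000e-01 -2.85000e-01  5.84870e+01]
 [ 5.00000e-03  2.87000e-01 -9.58000e-01  3.73853e+02]
 [ 0.00000e+00  0.00000e+00  0.00000e+00  1.00000e+00]]
bottle_mid_center [107.    4.6] 0.79 [325. 141.  56.]
bottle_mid_center [141.  131.7] 0.75 [359.  18.  56.]
bottle_mid_center [207.1  44.4] 0.63 [428. 117.  56.]
cap_center [197.5  30.5] 0.77 [429. 116. 112.]
socket [262.8 201.9] 0.78 [511. -67.   8.]
0.1275 0.0334 0.0005 0.0008 0.0007 0.0039
0.1579 -0.0639 0.0004 0.0008 0.0007 0.0039
```

View pics/w1.png

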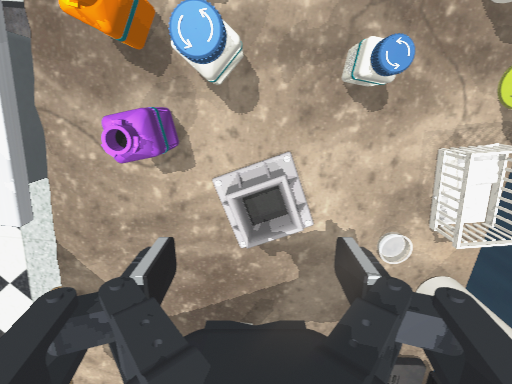

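The wrist view shows the holder at about (265,203) with its yaw visible, and the target bottle with its cap at about (198,30). I'll centre the camera on the bottle.

Request:
carry_out(steps="0.125 -0.055 0 0 0 0;0.125 -0.055 0 0 0 0;0.125 -0.055 0 0 0 0")

```text
time: 2.62
position: [456.2, 32.9, 404.3]
eef_rot: [0.669, 0.743, -0.0, 0.001]
ft_force: [1.1, -0.3, 0.7]
finger_gap: 0.998
```

```bash
python3 - <<'E'
from h import *
state();p=camera_params("wrist");im=camera("wrist");cv2.imwrite("pics/w2.png",im)
cv2.imwrite("pics/w2b.png",cv2.resize(im[60:260,100:330],None,fx=3,fy=3)[:600])
w1=cv2.imread("pics/w1.png");cv2.imwrite("pics/w1b.png",cv2.resize(w1[140:260,190:330],None,fx=5,fy=5,interpolation=cv2.INTER_CUBIC))
np.save("w2T.npy",p["T"])
for k,z in dict(bottle_mid_center=56,cap_center=111.5,socket=8).items():
    for r in landmark_of("wrist",k)[:4]: print(k,np.round(r["location"],1),round(r["conf"],2),np.round(atz("wrist",r["location"],z,p)))
E
```

```text
t 2.62 pos [456.2  32.9 404.3] yaw 0.1046 gap 0.998 ft [ 1.1 -0.3  0.7] tq [ 0.01  0.04 -0.01] q [ 0.4   0.16 -0.63  2.    0.11  1.01 -0.17]
bottle_mid_center [141.4  69.3] 0.75 [326. 131.  56.]
bottle_mid_center [167.4 183.7] 0.66 [355.   6.  56.]
cap_center [231.6 105. ] 0.85 [429. 105. 112.]
```

View pics/w2.png

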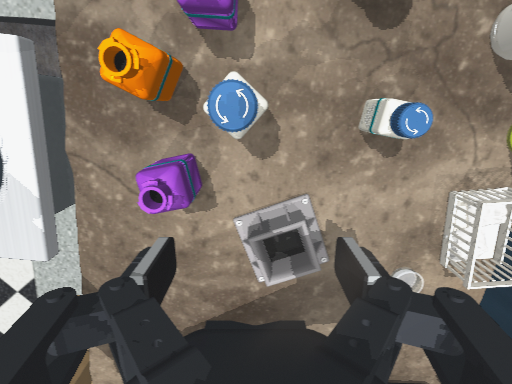

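View pics/w2b.png

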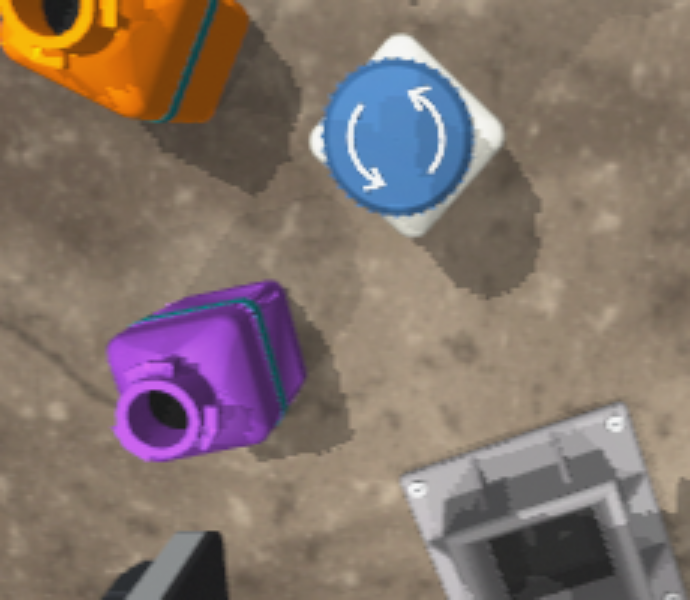

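View pics/w1b.png

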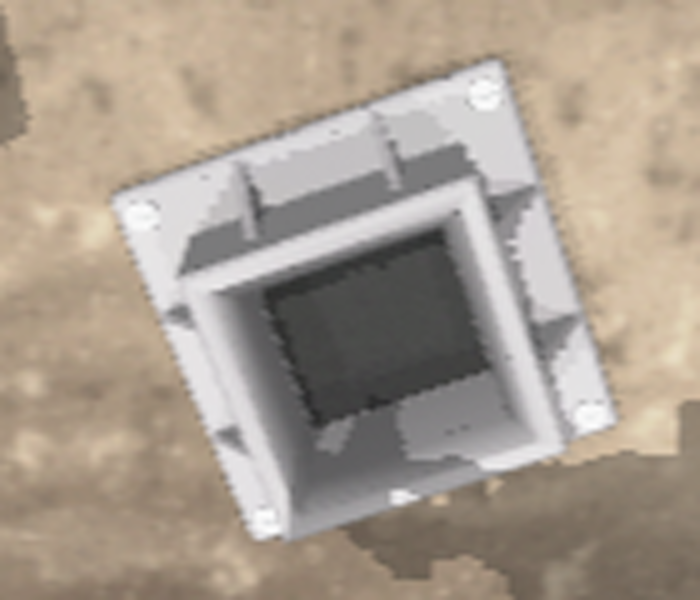

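```bash
cat > fit.py <<'E'
from h import *
from scipy.optimize import least_squares
p2=dict(camera_params("wrist"));p2["T"]=np.load("w2T.npy")
p1=dict(p2);T=np.eye(4)
T[:3,:3]=[[.993,.109,.038],[.115,-.952,-.285],[.005,.287,-.958]];T[:3,3]=[483.555,58.487,373.853];p1["T"]=T
w1=np.array([[113,195],[498,60],[615,425],[258,540]])/5+[190,140]
def f1(pts,p,z):
    W=np.array([atz("wrist",q,z,p)[:2] for q in pts]);c=W.mean(0)
    e=np.roll(W,-1,0)-W;L=np.linalg.norm(e,axis=1);a=np.unwrap(4*np.arctan2(e[:,1],e[:,0]))/4
    print("z",z,"c",np.round(c,1),"L",np.round(L,1),"yaw",np.round(a%(np.pi/2),3),round(np.mean(np.unwrap(4*a)/4)%(np.pi/2),3))
for z in(0,5,8):f1(w1,p1,z)
rim=np.array([[180,280],[478,178],[565,455],[290,538]])/5+[190,140];f1(rim,p1,48)
w2=np.array([[402,475],[625,402]])/3+[100,60]
W=[atz("wrist",q,6,p2) for q in w2];d=W[1]-W[0];print("w2 edge",np.round(W,1),np.arctan2(d[1],d[0])%(np.pi/2),np.linalg.norm(d))
b=np.array([[400,35],[503,135],[415,237],[312,140]])/3+[100,60]
for z in(84,80):
    f1(b,p2,z)
for nm,uv in(("cap",[(397,137)]),):
    print(nm,atz("wrist",np.array(uv[0])/3+[100,60],124,p2))
E
python3 fit.py
```

```text
z 0 c [514.  -70.9] L [114.4 116.3 113.8 116.3] yaw [0.457 0.458 0.457 0.463] 0.458
z 5 c [513.6 -69.2] L [112.9 114.7 112.3 114.7] yaw [0.457 0.458 0.457 0.463] 0.458
z 8 c [513.4 -68.2] L [112.  113.8 111.4 113.8] yaw [0.457 0.458 0.457 0.463] 0.458
z 48 c [513.8 -68.8] L [78.8 79.  76.2 77.5] yaw [0.456 0.441 0.437 0.474] 0.452
w2 edge [[436.8 -52.3   6. ]
 [538.5  -4.2   6. ]] 0.44148887273252624 112.55987716000726
z 84 c [431.4 104.3] L [46.2 45.6 47.2 44.8] yaw [0.934 0.948 0.916 0.926] 0.931
z 80 c [431.1 104.3] L [46.8 46.3 47.8 45.4] yaw [0.934 0.948 0.916 0.926] 0.931
cap [430.89096336 104.67531926 124.        ]
```

```bash
python3 - <<'E'
from h import *
state();go((431,104.5,404,.3),(431,104.5,310,.3),(431,104.5,271,.3))
E
```

```text
t 2.83 pos [456.7  32.5 404.1] yaw 0.103 gap 1.001 ft [ 0.6 -0.4 -0.2] tq [ 0.03  0.   -0.03] q [ 0.4   0.16 -0.62  2.    0.11  1.01 -0.17]
0.1486 -0.0364 0.0000 0.0006 0.0008 -0.1254
0.1488 -0.0366 0.1880 0.0006 0.0008 -0.1254
0.1489 -0.0367 0.2660 0.0006 0.0008 -0.1254
```

Request:
carry_out(steps="0.149 -0.0365 0 0 0 -0.125;0.149 -0.0365 0 0 0 -0.125;0.149 -0.0365 0.1 0 0 -0.125;0.149 -0.0365 0.16 0 0 -0.125;0.149 -0.0365 0.16 0 0 -0.125")

```text
time: 3.45
position: [430.8, 103.4, 322.2]
eef_rot: [0.594, 0.804, -0.002, -0.001]
ft_force: [-0.3, -0.2, -0.5]
finger_gap: 1.001
```

```bash
python3 - <<'E'
from h import *
state();go((431,104.5,310,.3),(431,104.5,271,.3))
p=camera_params("wrist");im=camera("wrist");cv2.imwrite("pics/w3.png",im);np.save("w3T.npy",p["T"])
for k,z in dict(cap_center=111.5).items():
    for r in landmark_of("wrist",k)[:4]: print(k,np.round(r["location"],1),round(r["conf"],2),np.round(atz("wrist",r["location"],z,p)))
print(proj("wrist",[431,104.5,124],p))
E
```

```text
t 3.45 pos [430.8 103.4 322.2] yaw 0.2976 gap 1.001 ft [-0.3 -0.2 -0.5] tq [ 0.01 -0.02  0.03] q [ 0.27  0.26 -0.68  2.12  0.23  0.83 -0.26]
0.0020 0.0012 0.0244 -0.0027 0.0003 -0.0015
0.0020 0.0015 0.1024 -0.0027 0.0003 -0.0015
cap_center [253.2 211. ] 0.84 [429. 106. 112.]
[254.82693912 220.71329003]
```

View pics/w3.png

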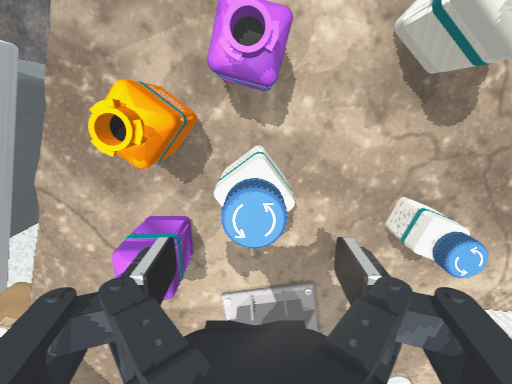

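```bash
python3 - <<'E'
from h import *
p=dict(camera_params("wrist"));p["T"]=np.load("w3T.npy")
im=cv2.imread("pics/w3.png").astype(int);m=((im[:,:,0]-im[:,:,2]>70)).astype(np.uint8);m[:,330:]=0
n,l,s,c=cv2.connectedComponentsWithStats(m);i=1+np.argmax(s[1:,4]);print(s[i])
# fit cylinder silhouette bbox: project model circles top z124 bottom z99
from scipy.optimize import least_squares
def bb(xy):
    t=np.linspace(0,2*np.pi,120);q=np.array([proj("wrist",[xy[0]+23*np.cos(a),xy[1]+23*np.sin(a),z],p) for a in t for z in(99.5,124)])
    return np.r_[q.min(0),q.max(0)]
obs=np.array([s[i,0],s[i,1],s[i,0]+s[i,2]-1,s[i,1]+s[i,3]-1])
r=least_squares(lambda x:bb(x)-obs,[431,104]);print(r.x,r.fun)
state();x,y=r.x;go((x,y,310,.3),(x,y,271,.3))
E
```

```text
[ 220  179   68   70 3270]
[429.90154641 105.04610396] [-1.23532565 -2.27801331  1.2323867   2.46225648]
t 3.55 pos [431.8 104.3 324.7] yaw 0.2979 gap 1.003 ft [ 0.  -0.2  0.6] tq [0.01 0.02 0.07] q [ 0.27  0.26 -0.69  2.12  0.22  0.83 -0.26]
0.0026 -0.0033 0.0293 0.0011 0.0008 -0.0013
0.0027 -0.0034 0.1073 0.0011 0.0008 -0.0013
```

Request:
carry_out(steps="0.002 -0.003 0.05 0 0 0;0.002 -0.003 0.105 0 0 0;0.002 -0.003 0.105 0 0 0")

```text
time: 3.92
position: [430.4, 104.5, 272.3]
eef_rot: [0.595, 0.804, -0.0, 0.001]
ft_force: [-1.4, 0.4, -0.1]
finger_gap: 0.999
```

```bash
python3 - <<'E'
from h import *
state();go((430.3,105,271,.3))
cv2.imwrite("pics/w4.png",camera("wrist"));cv2.imwrite("pics/s4.png",cv2.resize(camera("side")[150:320,200:380],None,fx=4,fy=4)[:600])
state()
E
```

```text
t 3.92 pos [430.4 104.5 272.3] yaw 0.2973 gap 0.999 ft [-1.4  0.4 -0.1] tq [0.05 0.05 0.  ] q [ 0.21  0.35 -0.64  2.17  0.32  0.72 -0.35]
0.0011 0.0001 0.0025 0.0005 0.0008 -0.0017
t 4.03 pos [431.  105.  273.6] yaw 0.2974 gap 1.0 ft [-0.6  1.   0.6] tq [0.06 0.01 0.02] q [ 0.21  0.34 -0.65  2.17  0.32  0.72 -0.35]
```

View pics/w4.png

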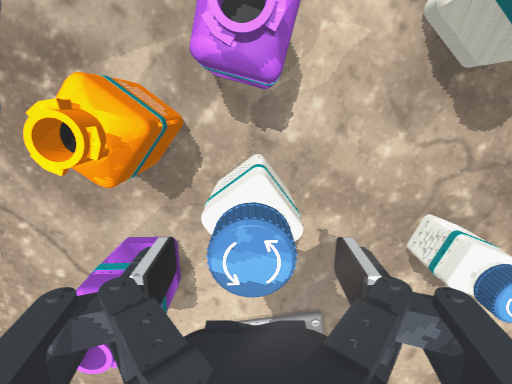

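View pics/s4.png

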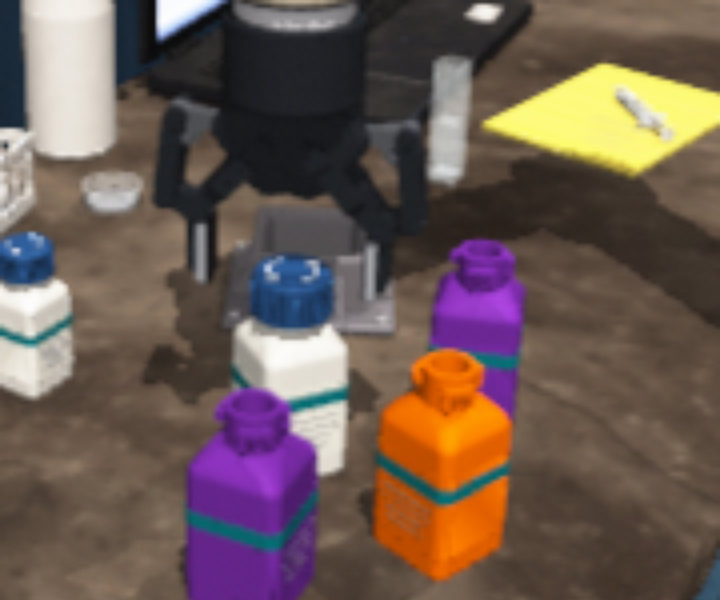

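```bash
python3 - <<'E'
from h import *
for s in(-1,1):
  for z in(100,113,125):
    X=[431+s*47*np.cos(.3),105+s*47*np.sin(.3),z];u=proj("side",X);print(s,z,(u-[200,150])*4)
for z in(99.5,111.5,124):print(z,(proj("side",[430.5,105,z])-[200,150])*4)
p=camera_params("wrist")
im=cv2.imread("pics/w4.png").astype(int);m=((im[:,:,0]-im[:,:,2]>70)).astype(np.uint8);m[:,330:]=0
n,l,s,c=cv2.connectedComponentsWithStats(m);i=1+np.argmax(s[1:,4]);print(s[i],c[i])
t=np.linspace(0,2*np.pi,120);q=np.array([proj("wrist",[430.5+23*np.cos(a),105+23*np.sin(a),z],p) for a in t for z in(99.5,124)]);print(q.min(0),q.max(0))
E
```

```text
-1 100 [372.52564787 317.55722901]
-1 113 [373.59031612 296.87097329]
-1 125 [374.5849064  277.54631631]
1 100 [206.99500613 298.1211032 ]
1 113 [207.02963875 277.76077055]
1 125 [207.0619835 258.7454648]
99.5 [289.63848743 308.74457705]
111.5 [290.13978347 289.81517142]
124 [290.668053   269.86722207]
[ 207  203   90   94 5918] [251.14903684 250.218317  ]
[202.98548948 200.99787908] [296.39004009 300.59058125]
```

Grasp pose agrees with the side view (cap seen at (292,290) in the crop, predicted (290,290)). Lower a little and grip.

Request:
carry_out(steps="0 0 0.008 0 0 0;0 0 0.008 0 0 0;0 0 0.008 0 0 0;0 0 0.008 0 0 0;0 0 0.008 0 0 0", fingers=0, force=60)

```text
time: 4.65
position: [431.0, 105.0, 270.0]
eef_rot: [0.595, 0.804, 0.001, 0.002]
ft_force: [-2.1, -1.1, 5.6]
finger_gap: 0.526
```

```bash
python3 - <<'E'
from h import *
state();p=camera_params("wrist")
cv2.imwrite("pics/w5.png",camera("wrist"));cv2.imwrite("pics/s5.png",cv2.resize(camera("side")[150:320,200:380],None,fx=4,fy=4)[:600])
E
```

```text
t 4.65 pos [431. 105. 270.] yaw 0.2975 gap 0.526 ft [-2.1 -1.1  5.6] tq [-0.13  0.47  0.05] q [ 0.21  0.35 -0.64  2.17  0.32  0.71 -0.35]
```

View pics/w5.png

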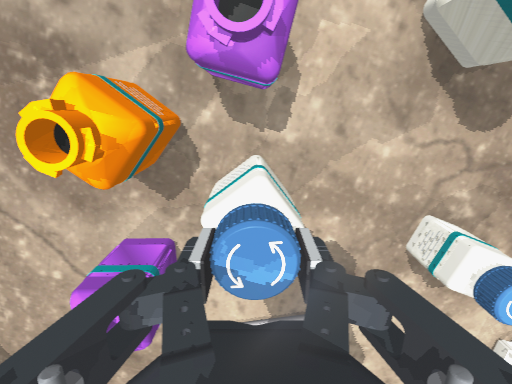

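View pics/s5.png

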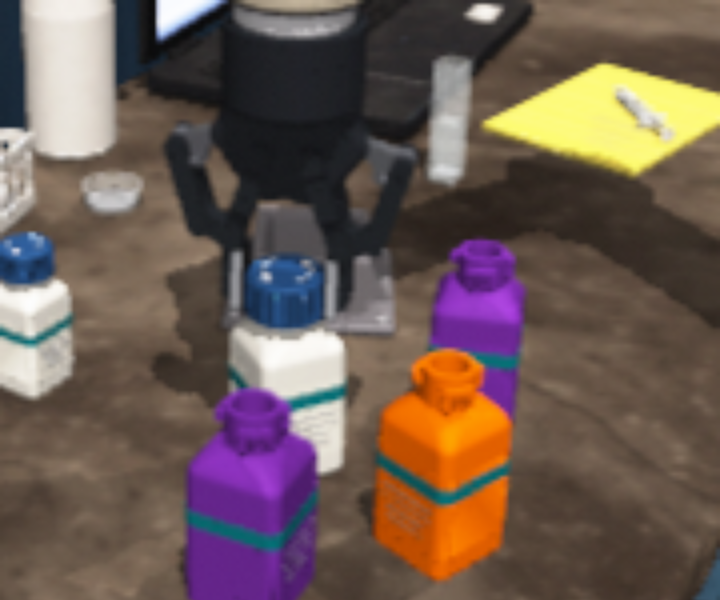

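Request:
carry_out(steps="0 0 -0.05 0 0 0;0 0 -0.15 0 0 0;0 0 -0.2 0 0 0;0 0 -0.2 0 0 0")

```text
time: 5.25
position: [430.8, 105.2, 371.0]
eef_rot: [0.595, 0.804, 0.002, 0.004]
ft_force: [0.1, 0.3, -4.7]
finger_gap: 0.521
```

```bash
python3 - <<'E'
from h import *
state();go((500,-40,368,.06),(535,-165,368,-.18))
cv2.imwrite("pics/s6.png",camera("side"))
E
```

```text
t 5.25 pos [430.8 105.2 371. ] yaw 0.2971 gap 0.521 ft [ 0.1  0.3 -4.7] tq [-0.06 -0.    0.02] q [ 0.31  0.19 -0.72  2.07  0.16  0.93 -0.2 ]
-0.3182 0.0472 0.0073 0.0052 0.0012 0.1509
-0.5777 0.0410 0.0080 0.0054 0.0006 0.3037
```

View pics/s6.png

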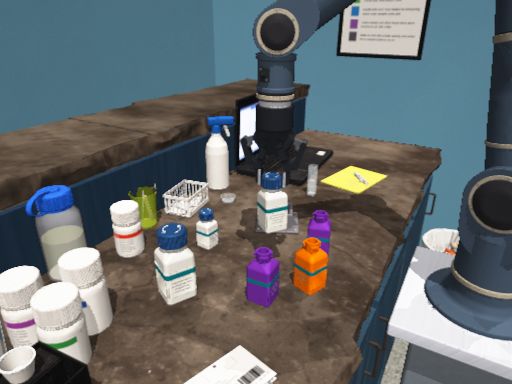

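Request:
carry_out(steps="-0.15 0.03 0 0.005 0 0.1;-0.3 0.045 0.005 0.005 0 0.2;-0.4 0.045 0.005 0.005 0 0.3;-0.5 0.042 0.005 0.005 0 0.304;-0.578 0.041 0.005 0.005 0 0.304")

```text
time: 5.92
position: [534.1, -169.1, 364.7]
eef_rot: [0.769, 0.639, -0.003, -0.002]
ft_force: [0.1, 0.7, -4.0]
finger_gap: 0.524
```

Request:
carry_out(steps="0 0 0 0 0 0;0 0 0 0 0 0")

```text
time: 6.18
position: [533.4, -168.7, 362.1]
eef_rot: [0.769, 0.639, -0.004, -0.004]
ft_force: [-0.6, -0.1, -3.3]
finger_gap: 0.522
```

```bash
python3 - <<'E'
from h import *
state();p=camera_params("wrist");im=camera("wrist");cv2.imwrite("pics/w7.png",im);np.save("w7T.npy",p["T"])
for r in landmark_of("wrist","socket")[:4]: print(np.round(r["location"],1),round(r["conf"],2),np.round(atz("wrist",r["location"],8,p)))
E
```

```text
t 6.17 pos [ 533.4 -168.7  362.1] yaw -0.1837 gap 0.522 ft [-0.6 -0.1 -3.3] tq [0.04 0.03 0.03] q [ 0.59  0.36 -0.46  1.84  0.19  1.   -0.13]
[226.2  98.3] 0.68 [514. -81.   8.]
```

View pics/w7.png

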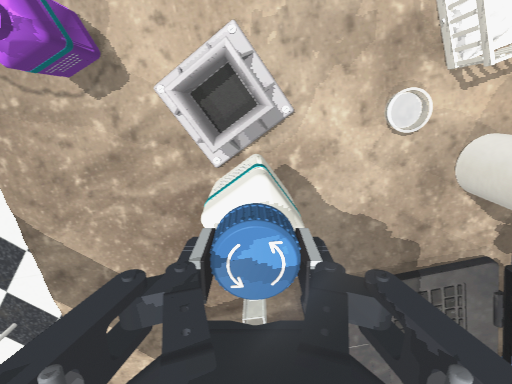

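```bash
python3 - <<'E'
import cv2
im=cv2.imread("pics/w7.png")
cv2.imwrite("pics/w7a.png",cv2.resize(im[10:180,140:310],None,fx=3.5,fy=3.5,interpolation=cv2.INTER_CUBIC))
cv2.imwrite("pics/w7c.png",cv2.resize(im[145:315,180:330],None,fx=3.5,fy=3.5,interpolation=cv2.INTER_CUBIC))
E
```

```text
(no output)
```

View pics/w7a.png

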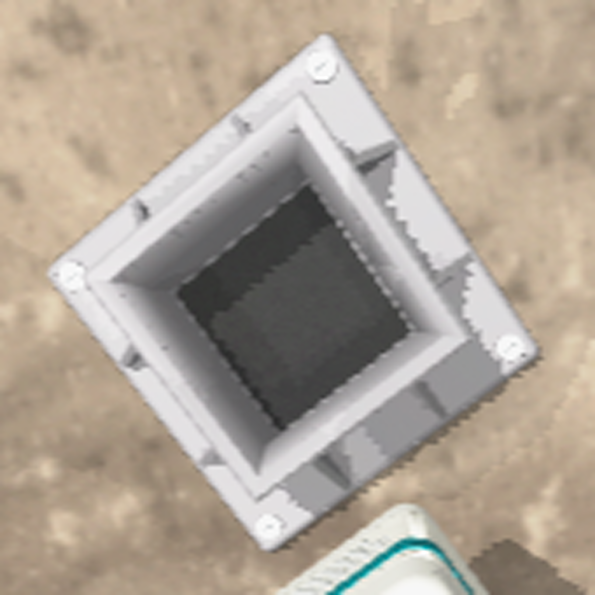

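View pics/w7c.png

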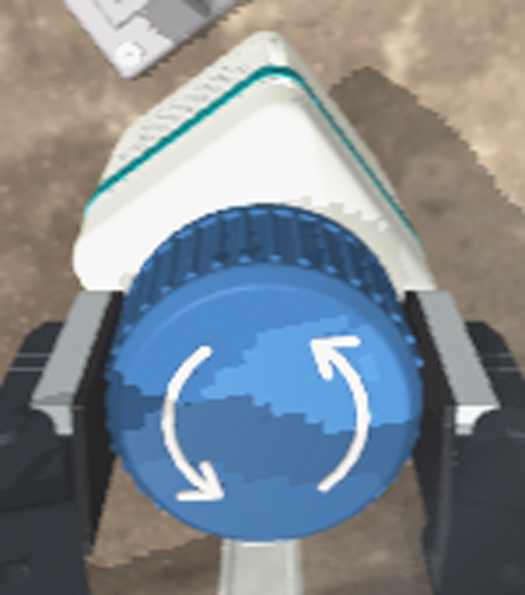

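```bash
cat > f7.py <<'E'
from h import *
p=dict(camera_params("wrist"));p["T"]=np.load("w7T.npy")
A=lambda l:np.array(l)/3.5+[140,10]
B=lambda l:np.array(l)/3.5+[180,145]
def f1(pts,z):
    W=np.array([atz("wrist",q,z,p)[:2] for q in pts]);c=W.mean(0)
    e=np.roll(W,-1,0)-W;L=np.linalg.norm(e,axis=1);a=np.arctan2(e[:,1],e[:,0])%(np.pi/2)
    print("z",z,"c",np.round(c,1),"L",np.round(L,1),"yaw",np.round(a,3),round(a.mean(),3))
f1(A([[178,292],[315,182],[415,330],[285,432]]),8)
for z in(4,6):f1(A([[48,272],[325,33],[541,352],[266,552]]),z)
f1(A([[88,280],[298,92],[478,335],[262,497]]),48)
zb=362-270+75
for l in([[88,210],[265,70]],[[290,75],[430,255]],[[120,150],[250,35]]):
    W=[atz("wrist",q,zb,p) for q in B(l)];d=W[1]-W[0];print("bottle edge yaw",np.arctan2(d[1],d[0])%(np.pi/2))
o=env.get_obs();
# cap centre
print("cap pred px",(proj("wrist",[533.4,-168.7,362.1-270+124],p)-[180,145])*3.5)
c=atz("wrist",B([[265,400]])[0],362.1-270+124,p);print("cap meas",c)
E
python3 f7.py
```

```text
z 8 c [512.9 -81.4] L [55.2 53.8 54.1 54.9] yaw [0.439 0.435 0.46  0.455] 0.447
z 4 c [511.4 -81.3] L [113.5 115.2 115.2 113.8] yaw [0.453 0.458 0.441 0.443] 0.449
z 6 c [511.6 -81.4] L [112.8 114.5 114.5 113.1] yaw [0.453 0.458 0.441 0.443] 0.449
z 48 c [512.9 -81.2] L [76.4 78.7 78.4 76.4] yaw [0.476 0.49  0.447 0.465] 0.469
bottle edge yaw 0.4958639365552343
bottle edge yaw 0.47426018397068836
bottle edge yaw 0.543205392117853
cap pred px [263.16734722 428.53822714]
cap meas [ 534.45921463 -164.36021843  216.1       ]
```

```bash
cat > f8.py <<'E'
from f7 import *
from scipy.optimize import least_squares
t=np.linspace(0,2*np.pi,180)
def circ(x,y,z,r):return np.array([proj("wrist",[x+r*np.cos(a),y+r*np.sin(a),z],p) for a in t])
def m(v,r):
    x,y,z=v;T=circ(x,y,z,r);L=circ(x,y,z-24.5,23)
    return np.array([T[:,0].min(),T[:,0].max(),T[:,1].min(),T[:,1].max(),L[:,1].min()])
ob=B([[107,262],[421,540],[0,204]]);obs=np.array([ob[0,0],ob[1,0],ob[0,1],ob[1,1],ob[2,1]])
for r in(21.5,22.5,23):
    s=least_squares(lambda v:m(v,r)-obs,[533,-168,216]);print(r,np.round(s.x,1),np.round(s.fun,1))
print(p["T"][:3,3], np.round(p["T"][:3,:3],3))
E
python3 f8.py
```

```text
z 8 c [512.9 -81.4] L [55.2 53.8 54.1 54.9] yaw [0.439 0.435 0.46  0.455] 0.447
z 4 c [511.4 -81.3] L [113.5 115.2 115.2 113.8] yaw [0.453 0.458 0.441 0.443] 0.449
z 6 c [511.6 -81.4] L [112.8 114.5 114.5 113.1] yaw [0.453 0.458 0.441 0.443] 0.449
z 48 c [512.9 -81.2] L [76.4 78.7 78.4 76.4] yaw [0.476 0.49  0.447 0.465] 0.469
bottle edge yaw 0.4958639365552343
bottle edge yaw 0.47426018397068836
bottle edge yaw 0.543205392117853
cap pred px [263.16734722 428.53822714]
cap meas [ 534.45921463 -164.36021843  216.1       ]
21.5 [ 533.8 -167.1  214.3] [ 0.6 -0.6  1.8  0.2 -2.3]
22.5 [ 533.3 -169.4  210. ] [ 0.1 -0.1  0.8 -0.  -0.9]
23 [ 533.  -170.5  207.9] [-0.1  0.1  0.3 -0.1 -0.2]
[548.16627039 -95.93576095 330.34001009] [[ 0.983 -0.171 -0.064]
 [-0.183 -0.941 -0.286]
 [-0.012  0.293 -0.956]]
```

```bash
python3 - <<'E'
import cv2
im=cv2.imread("pics/top0.png")
cv2.imwrite("pics/top0z.png",cv2.resize(im[180:240,235:305],None,fx=10,fy=10,interpolation=cv2.INTER_CUBIC))
im=cv2.imread("pics/w2.png")
cv2.imwrite("pics/w2z.png",cv2.resize(im[185:295,225:335],None,fx=5,fy=5,interpolation=cv2.INTER_CUBIC))
E
```

```text
(no output)
```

View pics/top0z.png

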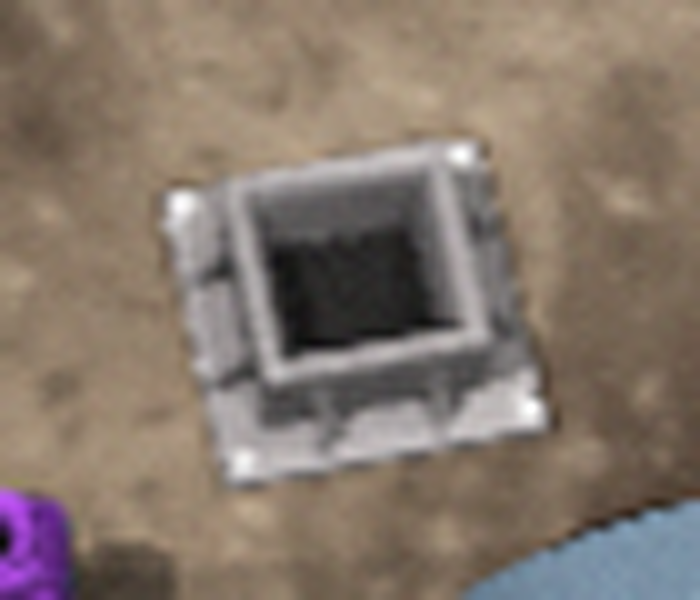

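View pics/w2z.png

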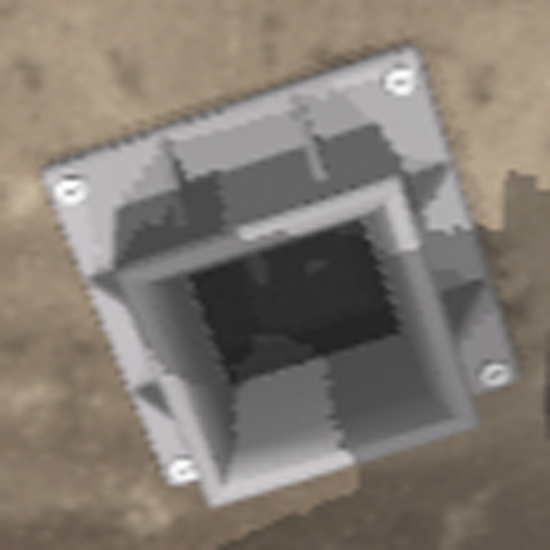

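```bash
cat > f9.py <<'E'
from h import *
from scipy.optimize import least_squares
pw=dict(camera_params("wrist"));pt=camera_params("top")
p7=dict(pw);p7["T"]=np.load("w7T.npy");p2=dict(pw);p2["T"]=np.load("w2T.npy")
# corners order: flange going around; in world image of w7: left,top,right,bottom
F7=np.array([[48,272],[325,33],[541,352],[266,552]])/3.5+[140,10]
G7=np.array([[178,292],[315,182],[415,330],[285,432]])/3.5+[140,10]
F2=np.array([[43,165],[415,42],[517,380],[165,487]])/5+[225,185]
T0=np.array([[165,195],[480,142],[550,430],[225,487]])/10+[235,180]
def sq(v,h,z):
    x,y,f=v;c=np.array([[-1,-1],[1,-1],[1,1],[-1,1]])*h;Rm=np.array([[np.cos(f),-np.sin(f)],[np.sin(f),np.cos(f)]])
    return [np.r_[np.array([x,y])+Rm@q,z] for q in c]
def order(P,obs): # best cyclic/refl assignment by nearest
    return np.array([P[np.argmin(np.linalg.norm(P-o,axis=1))] for o in obs])
def res(v,sets):
    r=[]
    for n,p,h,z,obs in sets:
        P=np.array([proj(n,X,p) for X in sq(v,h,z)]);r+=list((order(P,obs)-obs).ravel())
    return np.array(r)
fz=8
S={"w7F":[("wrist",p7,58,fz,F7)],"w7G":[("wrist",p7,28,8,G7)],"w2F":[("wrist",p2,58,fz,F2)],"topF":[("top",pt,58,fz,T0)]}
S["all"]=sum(S.values(),[])
for k,s in S.items():
    r=least_squares(res,[512,-80,.45],args=(s,));print(k,np.round(r.x[:2],1),round(r.x[2],3),"rms",round(np.sqrt(np.mean(r.fun**2)),2))
E
python3 f9.py
```

```text
w7F [511.7 -81.8] 0.449 rms 1.42
w7G [512.9 -81.5] 0.447 rms 0.74
w2F [510.7 -79.3] 0.436 rms 0.86
topF [506.  -85.1] 0.438 rms 0.19
all [511.8 -81.4] 0.445 rms 1.3
```

```bash
python3 - <<'E'
from h import *
state();go((511.5,-81,362,-.2),(511.5,-81,337,-.2))
E
```

```text
t 6.28 pos [ 533.8 -167.4  363.5] yaw -0.1811 gap 0.52 ft [-0.4 -0.6 -3.6] tq [0.06 0.01 0.02] q [ 0.59  0.36 -0.46  1.83  0.19  1.   -0.13]
0.1619 -0.0749 0.0035 -0.0061 0.0010 0.0120
0.1620 -0.0745 0.0535 -0.0061 0.0010 0.0120
```

Request:
carry_out(steps="0.162 -0.075 0.003 -0.005 0 0.012;0.162 -0.075 0.003 -0.005 0 0.012;0.162 -0.075 0.053 -0.005 0 0.012;0.162 -0.075 0.053 -0.005 0 0.012")

```text
time: 6.78
position: [510.1, -79.5, 336.0]
eef_rot: [0.773, 0.634, -0.003, -0.002]
ft_force: [-0.7, -0.3, -3.5]
finger_gap: 0.521
```

```bash
python3 - <<'E'
from h import *
state();p=camera_params("wrist");im=camera("wrist");np.save("w10T.npy",p["T"]);s=camera("side");cv2.imwrite("pics/w10.png",im);cv2.imwrite("pics/s10.png",cv2.resize(s[160:280,220:340],None,fx=5,fy=5,interpolation=cv2.INTER_CUBIC))
cv2.imwrite("pics/w10z.png",cv2.resize(im[120:300,160:340],None,fx=3.3,fy=3.3,interpolation=cv2.INTER_CUBIC));state()
E
```

```text
t 6.78 pos [510.1 -79.5 336. ] yaw -0.1968 gap 0.521 ft [-0.7 -0.3 -3.5] tq [-0.03 -0.01 -0.04] q [ 0.48  0.33 -0.49  1.96  0.2   0.9  -0.31]
t 6.88 pos [511.3 -80.5 337.6] yaw -0.1991 gap 0.524 ft [ 0.9 -0.1 -2.4] tq [-0.04 -0.07 -0.02] q [ 0.48  0.33 -0.49  1.95  0.2   0.9  -0.31]
```

View pics/w10z.png

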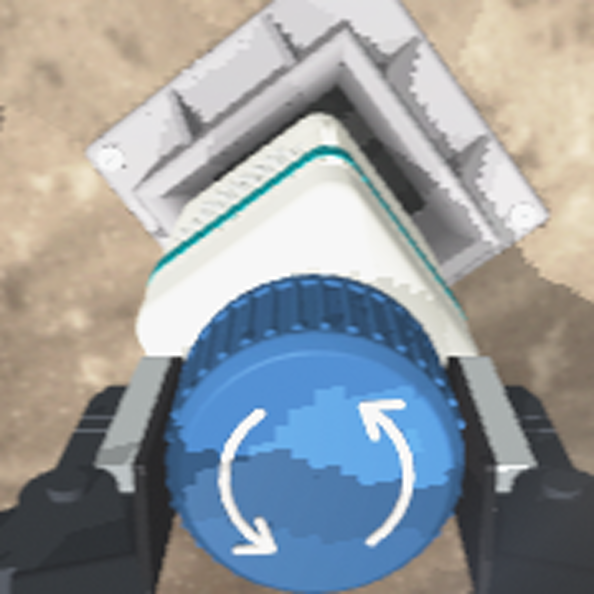

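View pics/s10.png

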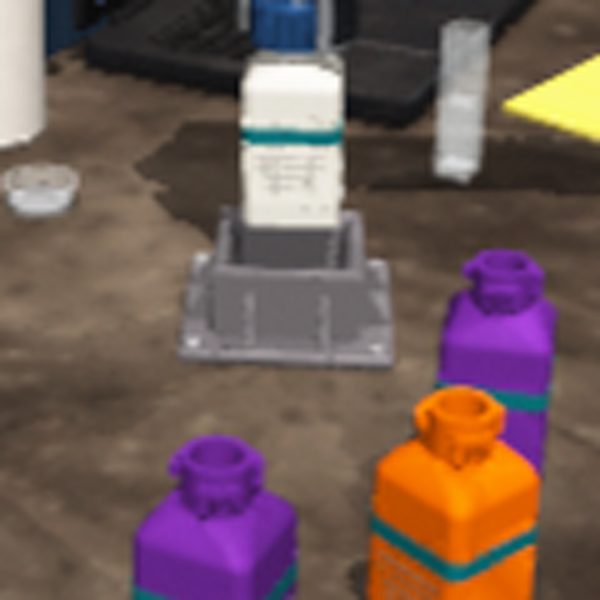

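Request:
carry_out(steps="0 0 0.02 0 0 0;0 0 0.04 0 0 0;0 0 0.05 0 0 0;0 0 0.05 0 0 0")

```text
time: 7.38
position: [511.1, -80.7, 312.0]
eef_rot: [0.774, 0.633, -0.001, -0.001]
ft_force: [-0.1, 0.4, -2.9]
finger_gap: 0.524
```

```bash
python3 - <<'E'
from h import *
state();go((511.5,-81,300,-.2),(511.5,-81,290,-.2))
E
```

```text
t 7.38 pos [511.1 -80.7 312. ] yaw -0.1993 gap 0.524 ft [-0.1  0.4 -2.9] tq [-0.02  0.01  0.  ] q [ 0.47  0.36 -0.48  1.98  0.22  0.85 -0.34]
-0.0005 0.0009 0.0240 -0.0017 0.0010 0.0004
-0.0005 0.0010 0.0440 -0.0017 0.0010 0.0004
```

Request:
carry_out(steps="0 0 0.012 0 0 0;0 0 0.022 0 0 0;0 0 0.022 0 0 0")

```text
time: 7.75
position: [511.0, -80.8, 300.6]
eef_rot: [0.774, 0.633, -0.002, -0.001]
ft_force: [0.3, -0.8, -4.1]
finger_gap: 0.522
```

Request:
carry_out(steps="0 0 0.01 0 0 0;0 0 0.02 0 0 0;0 0 0.02 0 0 0")

```text
time: 8.12
position: [510.8, -80.9, 290.1]
eef_rot: [0.774, 0.633, -0.002, -0.001]
ft_force: [0.2, -0.4, -3.6]
finger_gap: 0.52
```

```bash
python3 - <<'E'
from h import *
state();s=camera("side");state();cv2.imwrite("pics/s11.png",cv2.resize(s[160:280,220:340],None,fx=5,fy=5,interpolation=cv2.INTER_CUBIC))
E
```

```text
t 8.12 pos [510.8 -80.9 290.1] yaw -0.1992 gap 0.52 ft [ 0.2 -0.4 -3.6] tq [-0.12 -0.13  0.04] q [ 0.45  0.39 -0.47  2.    0.24  0.81 -0.35]
t 8.18 pos [510.9 -80.9 290.3] yaw -0.1993 gap 0.52 ft [ 0.4 -0.5 -3.8] tq [-0.13 -0.05  0.03] q [ 0.45  0.39 -0.47  2.    0.24  0.81 -0.35]
```

View pics/s11.png

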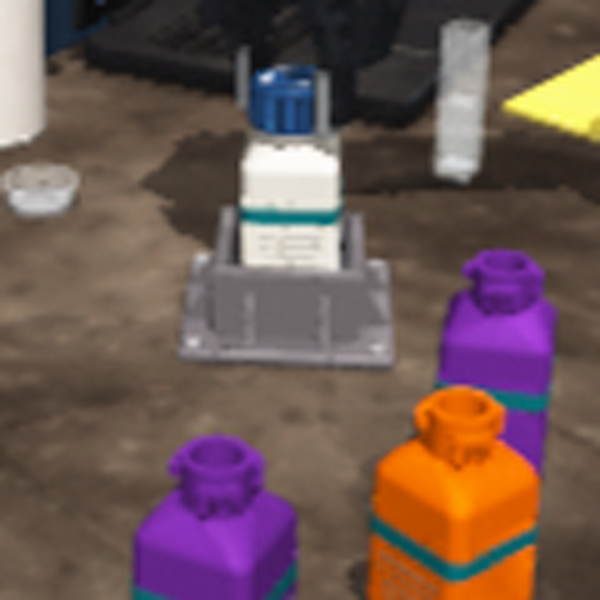

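Request:
carry_out(steps="0 0 0.008 0 0 0;0 0 0.016 0 0 0;0 0 0.02 0 0 0;0 0 0.02 0 0 0")

```text
time: 8.68
position: [510.8, -80.9, 280.1]
eef_rot: [0.774, 0.633, -0.002, -0.001]
ft_force: [-0.3, -0.6, -3.6]
finger_gap: 0.523
```

Request:
carry_out(steps="0 0 0.003 0 0 0;0 0 0.003 0 0 0")

```text
time: 8.93
position: [510.9, -80.8, 278.8]
eef_rot: [0.774, 0.633, -0.002, -0.001]
ft_force: [0.1, -0.6, -2.0]
finger_gap: 0.519
```

```bash
python3 - <<'E'
from h import *
state()
E
```

```text
t 8.93 pos [510.9 -80.8 278.8] yaw -0.1991 gap 0.519 ft [ 0.1 -0.6 -2. ] tq [-0.12 -0.01  0.04] q [ 0.45  0.41 -0.46  2.01  0.26  0.78 -0.37]
```

Request:
carry_out(steps="0 0 0.003 0 0 0;0 0 0.003 0 0 0")

```text
time: 9.18
position: [511.0, -80.6, 278.0]
eef_rot: [0.774, 0.633, -0.002, -0.001]
ft_force: [-2.3, -0.0, 6.1]
finger_gap: 0.523
```

Request:
carry_out(steps="0 0 0.003 0 0 0;0 0 0.003 0 0 0")

```text
time: 9.43
position: [511.1, -80.3, 277.4]
eef_rot: [0.774, 0.633, -0.002, -0.0]
ft_force: [-2.7, 0.4, 6.0]
finger_gap: 0.523
```

```bash
python3 - <<'E'
from h import *
state();camera("side");state()
E
```

```text
t 9.43 pos [511.1 -80.3 277.4] yaw -0.1989 gap 0.523 ft [-2.7  0.4  6. ] tq [ 0.05  0.58 -0.03] q [ 0.45  0.41 -0.46  2.01  0.26  0.78 -0.37]
t 9.47 pos [511.1 -80.3 277.4] yaw -0.199 gap 0.525 ft [-2.7  0.   6.6] tq [0.03 0.61 0.  ] q [ 0.45  0.41 -0.46  2.01  0.26  0.78 -0.37]
```

Request:
carry_out(steps="0 0 0.004 0 0 0;0 0 0.004 0 0 0")

```text
time: 9.72
position: [511.3, -80.1, 276.5]
eef_rot: [0.774, 0.633, -0.002, -0.0]
ft_force: [-2.5, 0.2, 8.0]
finger_gap: 0.524
```

Request:
carry_out(steps="0 0 0.004 0 0 0;0 0 0.004 0 0 0")

```text
time: 9.98
position: [511.4, -79.8, 275.6]
eef_rot: [0.774, 0.633, -0.002, 0.0]
ft_force: [-3.6, 0.9, 8.9]
finger_gap: 0.518
```

```bash
python3 - <<'E'
from h import *
state()
E
```

```text
t 9.97 pos [511.4 -79.8 275.6] yaw -0.1988 gap 0.518 ft [-3.6  0.9  8.9] tq [ 0.04  0.79 -0.04] q [ 0.44  0.42 -0.46  2.01  0.26  0.78 -0.37]
```

Request:
carry_out(steps="0 0 0.005 0 0 0;0 0 0.005 0 0 0")

```text
time: 10.22
position: [511.5, -79.5, 274.4]
eef_rot: [0.774, 0.633, -0.002, 0.0]
ft_force: [-4.1, -0.0, 10.6]
finger_gap: 0.523
```

```bash
python3 - <<'E'
from h import *
state();camera("side");s=camera("side");state();cv2.imwrite("pics/s12.png",cv2.resize(s[160:280,220:340],None,fx=5,fy=5,interpolation=cv2.INTER_CUBIC))
E
```

```text
t 10.22 pos [511.5 -79.5 274.4] yaw -0.1988 gap 0.523 ft [-4.1 -0.  10.6] tq [-0.    0.86 -0.  ] q [ 0.44  0.42 -0.46  2.01  0.26  0.77 -0.37]
t 10.32 pos [511.5 -79.5 274.4] yaw -0.1988 gap 0.522 ft [-4.6 -0.   9.6] tq [-0.05  0.87 -0.01] q [ 0.44  0.42 -0.46  2.01  0.26  0.77 -0.37]
```

View pics/s12.png

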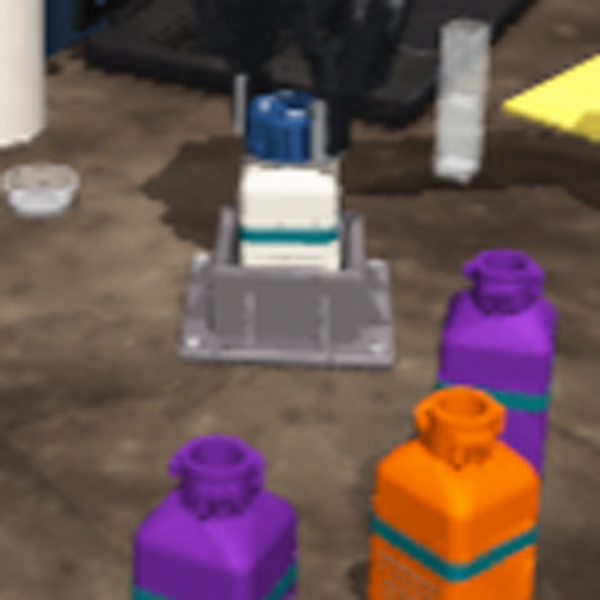

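Request:
carry_out(steps="0 0 0.0028 0 0 -0.07;0 0 0.0028 0 0 -0.14;0 0 0.0028 0 0 -0.21;0 0 0.0028 0 0 -0.28;0 0 0.0028 0 0 -0.28")

```text
time: 10.95
position: [512.2, -79.4, 274.6]
eef_rot: [0.617, 0.787, -0.002, 0.001]
ft_force: [-2.4, -0.2, 10.1]
finger_gap: 0.52
```

```bash
python3 - <<'E'
from h import *
state();camera("side");state()
E
```

```text
t 10.95 pos [512.2 -79.4 274.6] yaw 0.2416 gap 0.52 ft [-2.4 -0.2 10.1] tq [0.   0.5  0.11] q [ 0.52  0.44 -0.57  2.    0.33  0.79  0.01]
t 11.0 pos [512.2 -79.4 274.6] yaw 0.2411 gap 0.523 ft [-2.6  0.4  9. ] tq [-0.03  0.51  0.12] q [ 0.52  0.44 -0.56  2.    0.33  0.79  0.  ]
```

Request:
carry_out(steps="0 0 0.0028 0 0 -0.07;0 0 0.0028 0 0 -0.14;0 0 0.0028 0 0 -0.21;0 0 0.0028 0 0 -0.25;0 0 0.0028 0 0 -0.25")

```text
time: 11.62
position: [512.6, -79.2, 274.6]
eef_rot: [0.452, 0.892, -0.002, 0.001]
ft_force: [-3.2, 0.8, 10.0]
finger_gap: 0.524
```

```bash
python3 - <<'E'
from h import *
state()
E
```

```text
t 11.62 pos [512.6 -79.2 274.6] yaw 0.6338 gap 0.524 ft [-3.2  0.8 10. ] tq [0.03 0.71 0.04] q [ 0.59  0.46 -0.66  2.    0.39  0.81  0.34]
```

Turned 0.83 so far; go on to about 1.12.

Request:
carry_out(steps="0 0 0.0028 0 0 -0.07;0 0 0.0028 0 0 -0.14;0 0 0.0028 0 0 -0.18;0 0 0.0028 0 0 -0.18;0 0 0.0028 0 0 -0.18")

```text
time: 12.25
position: [513.2, -79.1, 274.6]
eef_rot: [0.322, 0.947, -0.002, 0.002]
ft_force: [-2.4, -0.5, 9.1]
finger_gap: 0.519
```

```bash
python3 - <<'E'
from h import *
state();p=camera_params("wrist");im=camera("wrist");cv2.imwrite("pics/w13.png",im)
cv2.imwrite("pics/w13z.png",cv2.resize(im[120:300,160:340],None,fx=3.3,fy=3.3,interpolation=cv2.INTER_CUBIC));state()
E
```

```text
t 12.25 pos [513.2 -79.1 274.6] yaw 0.9161 gap 0.519 ft [-2.4 -0.5  9.1] tq [0.03 0.66 0.05] q [ 0.64  0.48 -0.73  2.    0.44  0.82  0.58]
t 12.3 pos [513.2 -79.  274.6] yaw 0.9163 gap 0.521 ft [-2.6  0.5  9.7] tq [ 0.01  0.66 -0.01] q [ 0.64  0.48 -0.73  2.    0.44  0.82  0.58]
```

View pics/w13z.png

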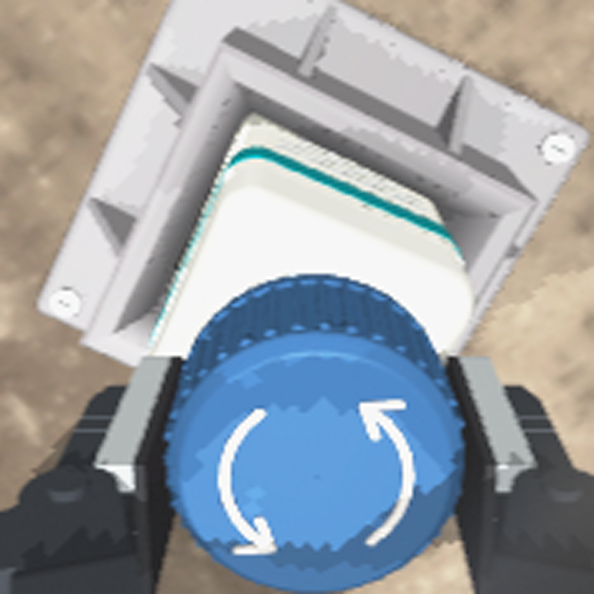

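The arrows on the cap have kept their place relative to the jaws while the bottle stayed square in the socket, so the cap has turned about 1.1 rad. Lift gently.

Request:
carry_out(steps="0 0 -0.004 0 0 0;0 0 -0.01 0 0 0;0 0 -0.016 0 0 0;0 0 -0.02 0 0 0")

```text
time: 12.8
position: [513.1, -79.2, 284.5]
eef_rot: [0.322, 0.947, -0.002, 0.002]
ft_force: [-0.8, -0.5, -0.5]
finger_gap: 0.523
```

```bash
python3 - <<'E'
from h import *
state()
E
```

```text
t 12.8 pos [513.1 -79.2 284.5] yaw 0.916 gap 0.523 ft [-0.8 -0.5 -0.5] tq [-0.06  0.04 -0.03] q [ 0.65  0.46 -0.74  1.99  0.42  0.84  0.6 ]
```

Request:
carry_out(steps="0 0 -0.02 0 0 0;0 0 -0.05 0 0 0;0 0 -0.08 0 0 0;0 0 -0.11 0 0 0;0 0 -0.11 0 0 0")

```text
time: 13.42
position: [513.4, -78.7, 341.2]
eef_rot: [0.322, 0.947, -0.002, 0.004]
ft_force: [0.3, 0.4, 0.0]
finger_gap: 0.524
```

Request:
carry_out(steps="0 0 0 0 0 0;0 0 0 0 0 0;0 0 0 0 0 0")

```text
time: 13.8
position: [513.3, -78.7, 340.7]
eef_rot: [0.322, 0.947, -0.002, 0.003]
ft_force: [-0.5, -0.5, 0.2]
finger_gap: 0.522
```

```bash
python3 - <<'E'
from h import *
state();im=camera("wrist");s=camera("side");cv2.imwrite("pics/w14.png",im);cv2.imwrite("pics/s14.png",cv2.resize(s[140:260,220:340],None,fx=5,fy=5,interpolation=cv2.INTER_CUBIC));cv2.imwrite("pics/s14f.png",s);state()
E
```

```text
t 13.8 pos [513.3 -78.7 340.7] yaw 0.916 gap 0.522 ft [-0.5 -0.5  0.2] tq [ 0.07  0.01 -0.  ] q [ 0.7   0.39 -0.78  1.94  0.35  0.94  0.66]
t 13.9 pos [513.3 -78.8 340.9] yaw 0.9159 gap 0.522 ft [-0.2  0.3  0. ] tq [-0.04 -0.03 -0.03] q [ 0.7   0.39 -0.78  1.94  0.35  0.94  0.66]
```

View pics/w14.png

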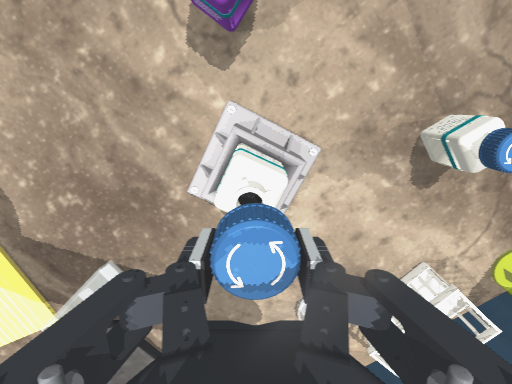

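View pics/s14.png

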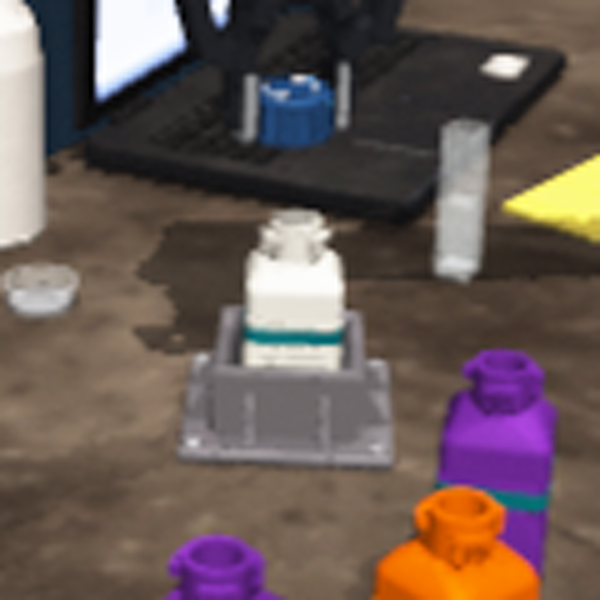

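View pics/s14f.png

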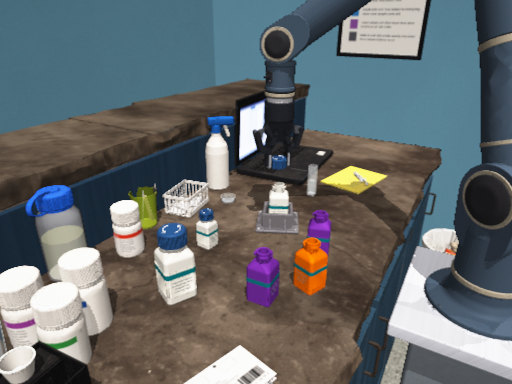

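The pictures show the open neck of the seated bottle and, directly above it, the cap in the jaws at about (296,110) in the side crop. The other bottles, jar and cuvette are where they were. I'll hand it in.

```bash
python3 -c "
from h import *
env.finish_job();state()"
```

```text
the job is handed in; nothing more can be done
the job is handed in; nothing more can be done
```

I set the middle-sized bottle down in the socket, opened its cap and handed the job in at about 13.9 s of the 51 s allowed. No verdict was reported.

- **Seating:** I carried the bottle by its closed cap, gripped at 60 N. It reached the socket floor within about 0.5 mm of the expected height, with almost no sideways force on the way down.
- **Opening:** I pushed the cap down about 3.9 mm at about 10 N, turned it about 1.11 rad anticlockwise and lifted it. The lift force was no more than the cap's own weight, so the bottle was not pulled along.
- **Last checks:** The side and wrist pictures show the open bottle still seated in the holder. The cap is held level straight above it, its rim roughly 50 mm over the mouth. The fingers are still gripping, and the small bottle, large bottle, jar and cuvette have not visibly moved.
- **Disagreements:** The first wrist fix on the socket was about 12 mm off, because the picture was taken while the arm was moving. The top camera differed by about 6 mm; I used the two still wrist views, which agreed to about 2 mm. The cap and holder also measured about 2% small in the wrist pictures, which did not affect the fit.

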